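# Make up a candlestick kit and a bowl kit for the woodturning class

### The arm

A 6-joint arm with a two-finger parallel gripper is mounted at the origin on the work surface. World frame = base frame: x ahead of the robot, y to its left, z up, the work surface at z = 0. Lengths are in m, angles in rad, forces in N, time in s.
With the tool pointing down it reaches from about 0.4 to 0.825 m from the base axis. Payload 7 kg.
Tool frame: the origin (TCP) lies at the very end of the fingers, on their centre line; the grasp point (between the pads) lies 19 mm behind it (arm.pinch_z is the z of the grasp point in the tool frame, in m); z points along the fingers, y is the direction in which the jaws open and shut (so a half turn about z gives the same grasp; the last joint's range is limited). The gripper opens to 88 mm and grips with 3 to 60 N. Pads are 19 mm wide; open, the fingers measure 130 mm over their backs; the gripper's body (78 mm by 193 mm) begins 47 mm behind the grasp point.
Start: joints at [-0.988, 0.359, 0.012, 0, -1.224, -0.288], TCP at [0.196, -0.646, 0.227] pointing down, gripper open.
Joint ranges: [-3.07, 3.07], [-1.43, 2.12], [-1.02, 1.25], [-3.03, 1.67], [-3.05, -0], [-3.03, 3.03]. Speed limits (rad/s): [2.39, 2.39, 3.01, 3.14, 3.14, 3.14].

### API

Orientations are given as [roll, pitch, yaw] about the fixed x, y, z axes, in that order (R = Rz(yaw) Ry(pitch) Rx(roll)).
In Python, from station import arm gives the robot as it stands.
- The arm moves only by the tool drive_tool, never from a script. Its argument "targets" is a list of rows, each a list of 6 numbers: the shift along the world's x, y, z in units of 0.04 m (1.0 is 0.04 m), then the turn, a rotation vector about the world's x, y, z in units of 6 degrees (1.0 is 6 degrees). In form: [[x, y, z, wx, wy, wz], ...]. A call has 1 to 5 rows; each row shifts and turns the commanded pose from where the row before left it; what a row does not reach is not made up. A row lasts 1/8 s, in which the tool goes at most 62.5 mm and 10.7 degrees, less where a joint would pass 70% of its speed; a pose out of reach is approached as far as the arm can. A call with a number of a shift or a turn outside -1 to 1 is refused whole. A call with a gripper value outside its range is refused whole. "claw" is the opening, from 0 (shut) to 1 (fully open), set as the call begins (left out, the last holds). The fingers move at their own pace and stop on an object; "newtons" is the grip in N (left out, the last holds). Time passes only in rows, so rows that do not move let the fingers close. It gives the time, the measured TCP pose, the force and the opening at its end, in the units of the state.
- arm.get_state(): the state, without advancing time (a new reading comes with each control period).
- arm.grab_frame(name): name is "scene" or "top"; returns (picture, depth): 480x640x3 uint8, red, green, blue; 480x640 float32, m along the optical axis (not along the pixel's ray), 0 where there is no reading.
- arm.get_calibration(name): a dict with "mtx" (3x3 intrinsics, pixels), "origin" and "rotation" of the camera in the world. Camera axes: x right, y up, looking along -z (the intrinsics and any distortion apply to the point x, -y, -z); pixel columns grow to the right and rows downward; lengths in m; the calibration is good to about 2 mm. A picture is of the moment at which its call begins. get_calibration takes no time and is no camera call.
- arm.job_done(): hands the job in, once; it reports no verdict.
Trained networks look in the newest picture that a camera, given by its name, has taken for a name from the list of things; names that differ only in an ending like _2 or _b are one class to them, and where a whole thing is asked for, a point or a joint stands for the part that bears it (a point fixed in the world has none). Each returns a list of dicts, best first, with "score" (0 to 1); they miss things now and then, are a little off and sometimes report something else, mostly with a low value. They report only what shows in the picture. A call takes as long as a camera call. They do not tell look-alikes from the thing itself.
- arm.search_frame(target, camera): "point" ([x, y, z] in m, in the coordinates of the camera as it stood for that picture, good to about 4 mm: the middle of the surface that is visible of it).
- arm.cut_out(target, camera): "pixels" (480x640 bool, what is visible of it).
- arm.landmark_of(target, camera): "point" ([x, y, z] in m, in the coordinates of the camera as it stood for that picture, good to about 4 mm: a listed point, or the origin of a listed thing).
The state is a dict: "t": time; "q": joint angles; "qd": joint speeds; "joint_efforts": joint torques, N m; "eef_pos": TCP position; "ee_rot": TCP orientation; "force": force on the tool from outside, world axes, zero at the start; "moment": the same for the moment, N m; "width": finger opening in m.
Only numpy, scipy, OpenCV 4.12 (cv2) and the standard library are available. Lean on these libraries where they do the work, as an engineer would, in place of code of your own. Each camera call takes 0.05 s, during which the arm holds its last target. There are 200 camera calls.

### The job

Make up two woodturning kits from the stock on the bench. Candlestick kit, in the three-compartment tray: lay the long square blank in the long compartment, the smaller wooden disc flat in the larger of the two small compartments, and stand the brass candle cup upright in the smallest one; bowl kit, in the two-compartment tray: the larger wooden disc laid flat in one compartment and the steel faceplate, hub up, in the other, whichever way round. Everything must lie fully down on the tray floor, between the rails, and the short square offcut, the glue bottle and the gouge stay where they are.

Things in the scene. Friction and masses are not known exactly. Their poses are not given: they have to be found in the camera images.
- candlestick_tray: Fixed three-compartment tray, 182 (x) x 166 mm (y). Origin: centre of its underside; floor top 4 mm up, rails 6 mm thick, 12 mm high over the bench. Compartments, clear size (x by y), centre in tray frame: long 170 x 66 at (0, -44) mm; larger small one 98 x 82 at (-36, +36); smallest 66 x 82 at (+52, +36). Left or right side of the bench, yaw within 15 degrees.
- bowl_tray: Fixed two-compartment tray, 218 (x) x 112 mm (y). Origin: centre of its underside; floor top 4 mm up, rails 6 mm thick, 12 mm high over the bench. Two equal compartments, each 100 x 100 mm clear, centres at x = -53 and +53 mm, y = 0 in the tray frame. On the side of the bench opposite the other tray, yaw within 15 degrees.
- stem_blank_mid (a point): Long square blank of pale wood, 140 x 36 x 36 mm, lying flat on the bench; about 120 g. Point: its centre, 18 mm above its underside. Its x axis runs along its length, z up; its length starts within 10 degrees of straight ahead of the robot.
- base_disc_mid (a point): Smaller wooden disc (candlestick base), pale wood, diameter 50 mm, 26 mm thick, lying flat; about 40 g. Point: its centre, 13 mm above its underside. z is its axis, up.
- bowl_blank_mid (a point): Larger, thicker wooden disc (bowl blank), same pale wood, diameter 64 mm, 44 mm thick, lying flat; about 110 g. Point: its centre, 22 mm above its underside. z is its axis, up.
- candle_cup_mid (a point): Small brass candle cup: hollow round cup, outside diameter 30 mm, on a foot flange of diameter 38 mm, 4 mm thick; 34 mm high overall, open end up; about 80 g. Point: on its axis half-way up, 17 mm above its underside. z is its axis, up.
- faceplate_mid (a point): Steel lathe faceplate: round flange of diameter 76 mm, 8 mm thick, lying on the bench, with a round hub of diameter 40 mm rising from it to 34 mm overall; about 450 g. Point: on its axis, 17 mm above its underside (9 mm above the flange's top). z is its axis, up. It is gripped by the hub.
- offcut_mid (a point): Short square offcut of the same pale wood, 60 x 46 x 46 mm, lying among the stock. It belongs to no kit and stays where it is. Point: its centre, 23 mm above its underside.
- glue_bottle_mid (a point): White glue bottle with a red cap, diameter 52 mm, 110 mm high, standing beyond the stock; stays where it is. Point: its centre, 55 mm above the bench.
- gouge_mid (a point): Turning gouge with a wooden handle, 350 mm long, lying beyond the stock roughly across the bench; stays where it is. Point: where blade meets handle, 16 mm above the bench; x runs along the blade.
There are look-alikes about, which are no part of the job. Leave any orange or red look-alike of the part that bears base_disc_mid alone. What is shaped like the part that bears candle_cup_mid but blue is not meant.

How it is judged:
At the end, for the whole second after the job is handed in: The five things rest on the floors of their own compartments, between the rails (height within 4 mm of lying on the floor), discs flat, cup and faceplate upright, long blank along its compartment, all at rest; offcut, glue bottle and gouge within 30 mm of where they started (x of stem_blank_mid in the frame of candlestick_tray between -0.017 and 0.017 m and y of stem_blank_mid in the frame of candlestick_tray between -0.061 and -0.027 m and z of stem_blank_mid in the frame of candlestick_tray between 0.018 and 0.026 m and angle between the x axis of stem_blank_mid and the x axis of candlestick_tray, either way round below 0.25 rad and x of base_disc_mid in the frame of candlestick_tray between -0.062 and -0.01 m and y of base_disc_mid in the frame of candlestick_tray between 0.018 and 0.054 m and z of base_disc_mid in the frame of candlestick_tray between 0.013 and 0.021 m and angle between the z axis of base_disc_mid and the z axis of candlestick_tray, either way round below 0.1 rad and x of candle_cup_mid in the frame of candlestick_tray between 0.036 and 0.068 m and y of candle_cup_mid in the frame of candlestick_tray between 0.012 and 0.06 m and z of candle_cup_mid in the frame of candlestick_tray between 0.017 and 0.025 m and angle between each of candle_cup_mid, faceplate_mid's own z axis and vertical below 0.1 rad and ((x of bowl_blank_mid in the frame of bowl_tray between 0.033 and 0.073 m and y of bowl_blank_mid in the frame of bowl_tray between -0.02 and 0.02 m and z of bowl_blank_mid in the frame of bowl_tray between 0.022 and 0.03 m and x of faceplate_mid in the frame of bowl_tray between -0.067 and -0.039 m and y of faceplate_mid in the frame of bowl_tray between -0.014 and 0.014 m and z of faceplate_mid in the frame of bowl_tray between 0.017 and 0.025 m) or (x of bowl_blank_mid in the frame of bowl_tray between -0.073 and -0.033 m and y of bowl_blank_mid in the frame of bowl_tray between -0.02 and 0.02 m and z of bowl_blank_mid in the frame of bowl_tray between 0.022 and 0.03 m and x of faceplate_mid in the frame of bowl_tray between 0.039 and 0.067 m and y of faceplate_mid in the frame of bowl_tray between -0.014 and 0.014 m and z of faceplate_mid in the frame of bowl_tray between 0.017 and 0.025 m)) and angle between the z axis of bowl_blank_mid and the z axis of bowl_tray, either way round below 0.1 rad and linear speed of each of stem_blank, base_disc, candle_cup, bowl_blank, faceplate below 0.02 m/s and angular speed of each of stem_blank, base_disc, candle_cup, bowl_blank, faceplate below 0.3 rad/s and distance of each of offcut_mid, glue_bottle_mid, gouge_mid from where it was at the start of the episode below 0.03 m); the robot touches nothing.
It fails at once if the short square offcut is moved by more than 30 mm from where it stood (distance of offcut_mid from where it was at the start of the episode above 0.03 m).
It fails at once if the glue bottle is moved by more than 30 mm from where it stood (distance of glue_bottle_mid from where it was at the start of the episode above 0.03 m).
It fails at once if the turning gouge is moved by more than 30 mm from where it stood (distance of gouge_mid from where it was at the start of the episode above 0.03 m).
It also fails if it takes over 128 s, if anything falls off the work surface, if the arm or the gripper's body presses on something with over 40 N, if the wrist force passes 120 N, or if a joint passes its speed limit or range.

## Working session

There is one attempt and no reset: what is moved stays moved. The work goes in short steps, Python scripts to look and compute and a tool call to move; the robot and the scene stay as the last step left them, time stands still between calls to the robot, and variables do not carry over. Pictures are saved under pics/ and viewed, about 12 in all and at most 16, crops included, and the job is handed in when it is done.

Besides the shell and the picture viewer there is one more tool, called as name(argument=value, ...), one argument or row to a line, values as JSON. drive_tool: Moves the arm, as the interface text tells. Shifts and turns lie within -1 to 1; 1 stands for 0.04 m of shift or 6 degrees of turn. Its arguments: {"type":"object","properties":{"targets":{"type":"array"},"claw":{"type":"number"},"newtons":{"type":"number"}},"required":["targets"]}

```bash
mkdir -p pics; ls; cat > h.py <<'E'
import numpy as np, cv2
from station import arm
def w(p,c):
    k=arm.get_calibration(c); return np.array(k["rotation"])@np.array(p)+np.array(k["origin"])
def cloud(d,c):
    k=arm.get_calibration(c); m=np.array(k["mtx"]); v,u=np.mgrid[:480,:640]
    P=np.dstack([(u-m[0,2])/m[0,0]*d,-(v-m[1,2])/m[1,1]*d,-d]); return P@np.array(k["rotation"]).T+np.array(k["origin"])
def px(p,c):
    k=arm.get_calibration(c); m=np.array(k["mtx"]); q=np.array(k["rotation"]).T@(np.array(p)-np.array(k["origin"]))
    return (m[0,0]*q[0]/-q[2]+m[0,2], m[1,1]*-q[1]/-q[2]+m[1,2])
E
python3 - <<'E'
from h import *
for c in("top","scene"):
    im,d=arm.grab_frame(c); cv2.imwrite(f"pics/{c}0.png",im[:,:,::-1]); np.save(c+"d0.npy",d); np.save(c+"i0.npy",im)
    k=arm.get_calibration(c);print(c,k)
for n in "candlestick_tray bowl_tray stem_blank_mid base_disc_mid bowl_blank_mid candle_cup_mid faceplate_mid offcut_mid glue_bottle_mid gouge_mid".split():
    for r in arm.landmark_of(n,"top")[:4]: 
        p=w(r["point"],"top"); print(n,round(r["score"],2),p.round(3),np.round(px(p,"top")))
print(arm.get_state())
E
```

```text
pics
top {'mtx': array([[523.91814077,   0.        , 321.84842024],
       [  0.        , 523.91814077, 241.51605431],
       [  0.        ,   0.        ,   1.        ]]), 'origin': array([ 0.49760998, -0.01514126,  1.19411214]), 'rotation': array([ 0.07984556,  0.02739524, -1.5912185 ])}
scene {'mtx': array([[527.07787832,   0.        , 319.9793704 ],
       [  0.        , 527.07787832, 233.7399742 ],
       [  0.        ,   0.        ,   1.        ]]), 'origin': array([ 1.22532364, -0.19020601,  0.66707282]), 'rotation': array([ 0.85318567, -0.02146206,  1.31097344])}Traceback (most recent call last):
  File "<stdin>", line 7, in <module>
  File "h.py", line 10, in px
    return (m[0,0]*q[0]/-q[2]+m[0,2], m[1,1]*-q[1]/-q[2]+m[1,2])
                   ~^^^
IndexError: invalid index to scalar variable.
```

View pics/top0.png

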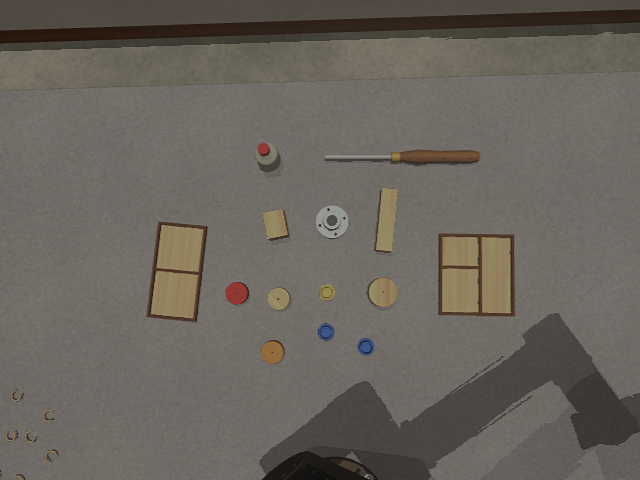

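View pics/scene0.png

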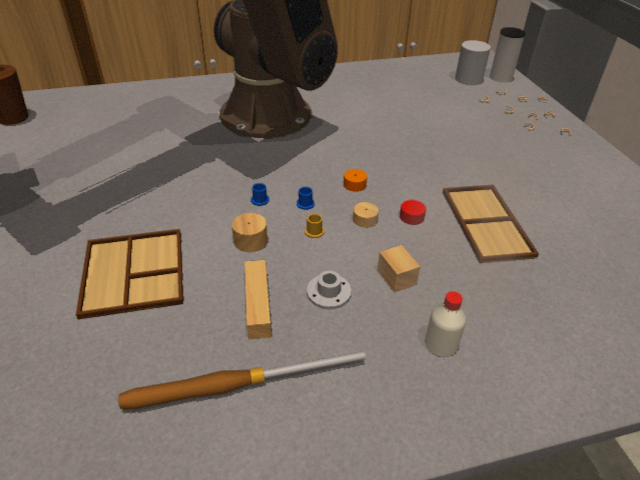

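The top view (up = +x, left = +y) shows the bowl tray at (178,272) and the candlestick tray at (477,275). The stock is the blank at (387,220), faceplate (332,222), bowl blank (383,292), base disc (279,299) and brass cup (327,293).

Look-alikes are the red disc (237,293), the orange disc (272,352) and the blue cups (326,332) and (366,347). The pale disc and the brass cup fit the description by colour.

The calibration "rotation" is rpy, so I'll fix the helper.

```bash
sed -i 's/np.array(k\["rotation"\])/Rm(k)/g; 2a from scipy.spatial.transform import Rotation as R\ndef Rm(k): return R.from_euler("xyz",k["rotation"]).as_matrix()' h.py
cat > m.py <<'E'
from h import *
d=np.load("topd0.npy"); im=np.load("topi0.npy"); P=cloud(d,"top"); 
b=P[200:400,200:440].reshape(-1,3); print("table z med",np.median(b[:,2]))
for n in "candlestick_tray bowl_tray stem_blank_mid base_disc_mid bowl_blank_mid candle_cup_mid faceplate_mid offcut_mid glue_bottle_mid gouge_mid".split():
    for r in arm.landmark_of(n,"top")[:3]: 
        p=w(r["point"],"top"); print("L",n,round(r["score"],2),p.round(3),np.round(px(p,"top")))
# geometric: height threshold blobs
h=(P[:,:,2]>0.007)&(P[:,:,2]<0.13)
h[:130]=0; h[380:]=0; h[:,:130]=0;h[:,540:]=0
nl,L,st,ce=cv2.connectedComponentsWithStats(h.astype(np.uint8))
for i in range(1,nl):
    if st[i,4]<40: continue
    Q=P[L==i]; zt=np.percentile(Q[:,2],95); T=Q[Q[:,2]>zt-0.006]
    r=cv2.minAreaRect((T[:,:2]*1000).astype(np.float32)); c,rad=cv2.minEnclosingCircle((T[:,:2]*1000).astype(np.float32))
    print(np.round(ce[i]),"n",st[i,4],"ztop",zt.round(4),"rect",np.round(r[0],1),np.round(r[1],1),round(r[2],1),"mean",T.mean(0).round(4))
E
python3 m.py; python3 -c "
from h import *
print(arm.get_state())"
```

```text
table z med 0.00021385027899589737
L candlestick_tray 0.94 [ 0.511 -0.333  0.001] [477. 274.]
L bowl_tray 0.9 [0.534 0.348 0.001] [178. 271.]
L bowl_tray 0.28 [0.478 0.007 0.019] [326. 293.]
L stem_blank_mid 0.57 [ 0.635 -0.135  0.018] [388. 221.]
L base_disc_mid 0.84 [0.35 0.13 0.01] [273. 351.]
L base_disc_mid 0.71 [0.481 0.209 0.012] [237. 293.]
L base_disc_mid 0.66 [0.468 0.116 0.012] [278. 298.]
L bowl_blank_mid 0.73 [ 0.478 -0.117  0.023] [382. 291.]
L candle_cup_mid 0.72 [ 0.358 -0.076  0.019] [365. 346.]
L candle_cup_mid 0.63 [0.392 0.013 0.014] [325. 331.]
L candle_cup_mid 0.49 [0.477 0.006 0.016] [327. 293.]
L faceplate_mid 0.61 [ 0.64  -0.007  0.016] [331. 220.]
L offcut_mid 0.56 [0.632 0.118 0.027] [276. 224.]
L glue_bottle_mid 0.72 [0.787 0.138 0.058] [264. 154.]
L gouge_mid 0.69 [ 0.78  -0.164  0.015] [399. 158.]
[267. 156.] n 562 ztop 0.1106 rect [785.9 134.1] [23.3 23.3] 19.6 mean [0.7853 0.1336 0.1095]
[414. 156.] n 1444 ztop 0.0313 rect [ 782.8 -171.6] [341.6  26.3] 87.4 mean [ 0.7804 -0.2425  0.0285]
[386. 220.] n 1078 ztop 0.0395 rect [ 637.7 -129.2] [ 36.2 139.7]
[... 1056 characters left out ...]
.2 mean [ 0.3567 -0.0771  0.0339]
{'t': 0.65, 'q': array([-9.87906438e-01,  3.58557097e-01,  1.19139135e-02, -1.11351530e-05,
       -1.22409309e+00, -2.88103289e-01]), 'qd': array([ 4.42783130e-04, -1.03723055e-03, -7.57086894e-04,  6.50717093e-05,
       -1.95869198e-03,  1.40771748e-03]), 'joint_efforts': array([ 1.15007829e-04, -5.82078195e+01,  2.93219215e+01,  7.00032145e+00,
        1.25547114e-02, -6.14952228e-05]), 'eef_pos': array([ 0.1960973 , -0.64587157,  0.22659307]), 'ee_rot': array([-3.14153805e+00,  2.71044905e-05, -2.84680984e+00]), 'force': array([-0.13528655,  0.62587419, -0.06192381]), 'moment': array([-0.05320929,  0.02889312,  0.01291257]), 'width': 0.0879328411257585}
```

```bash
python3 -c "
import cv2
a=cv2.imread('pics/top0.png')
cv2.imwrite('pics/crop1.png',cv2.resize(a[180:370,210:450],None,fx=3.2,fy=3.1,interpolation=cv2.INTER_CUBIC))"
```

```text
(no output)
```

View pics/crop1.png

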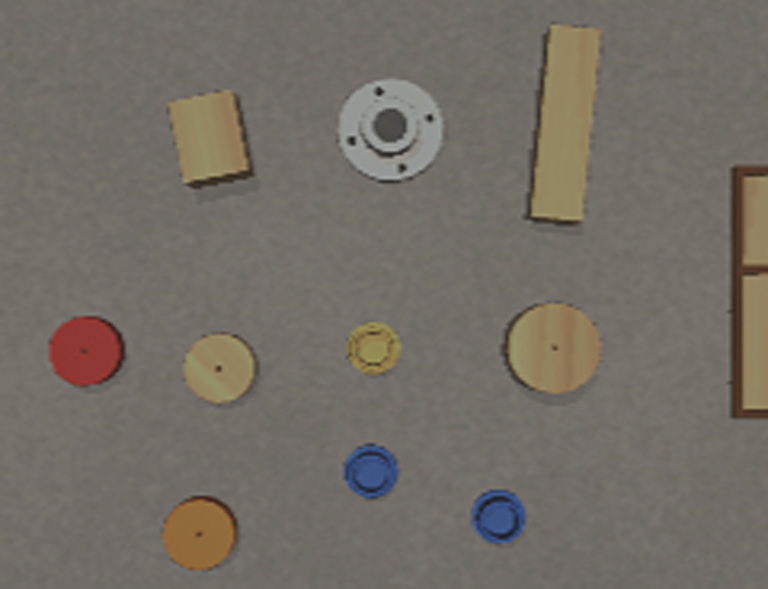

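The crop confirms it: the pale disc is at crop (220,368), the brass cup at (374,348) and the bowl blank at (555,347). The two blue cups and the orange and red discs are decoys. Next I'll move over the long blank at (0.638,-0.129), yaw -7.3°.

drive_tool(
  targets=[
    [0.85,0.99,-0.2,0,0,-0.31],
    [0.85,0.99,-0.2,0,0,-0.31],
    [0.85,0.99,-0.2,0,0,-0.31],
    [0.85,0.99,-0.2,0,0,-0.31],
    [0.85,0.99,-0.2,0,0,-0.31],
  ],
  claw=1,
  newtons=25,
)

```text
t: 1.27
eef_pos: [0.3671, -0.4466, 0.1866]
ee_rot: [-3.141, 0.0, -3.01]
force: [0.5, -1.3, -0.3]
width: 0.0876
```

drive_tool(
  targets=[
    [0.85,0.99,-0.2,0,0,-0.31],
    [0.85,0.99,-0.2,0,0,-0.31],
    [0.85,0.99,-0.2,0,0,-0.31],
    [0.85,0.99,-0.2,0,0,-0.31],
    [0.85,0.99,-0.2,0,0,-0.31],
  ],
)

```text
t: 1.9
eef_pos: [0.5372, -0.2485, 0.1467]
ee_rot: [-3.141, 0.001, 3.111]
force: [1.2, -0.5, 0.6]
width: 0.0878
```

drive_tool(
  targets=[
    [0.85,0.99,-0.2,0,0,-0.31],
    [0.85,0.99,-0.2,0,0,-0.31],
    [0.8,0.95,-0.2,0,0,-0.31],
    [0,0,0,0,0,0],
  ],
)

```text
t: 2.4
eef_pos: [0.6377, -0.1299, 0.1214]
ee_rot: [-3.141, -0.001, 3.017]
force: [-1.6, -0.1, 0.9]
width: 0.0877
```

```bash
python3 - <<'E'
from h import *
s=arm.get_state(); print(s["eef_pos"],s["ee_rot"],s["q"])
im,d=arm.grab_frame("scene"); cv2.imwrite("pics/s1.png",im[:,:,::-1])
E
```

```text
[ 0.63773654 -0.12994452  0.12140652] [-3.14144691e+00 -7.86868637e-04  3.01732667e+00] [ 9.81108092e-02  3.99706092e-01 -1.78906680e-01 -3.74698336e-05
 -9.92983192e-01 -1.79315259e+00]
```

View pics/s1.png

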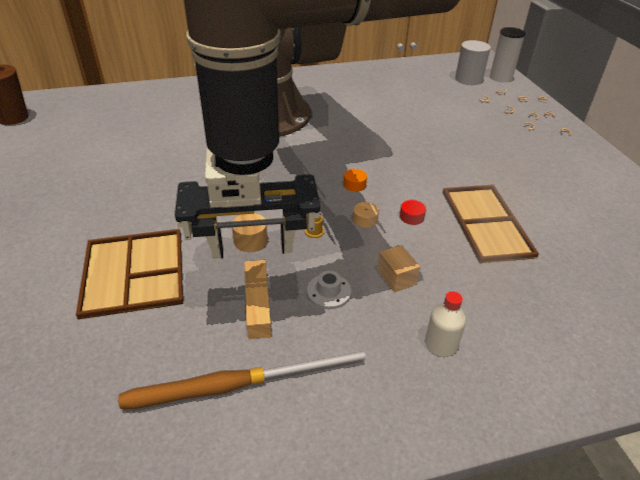

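The jaws at (215,240) and (288,240) straddle the blank at (257,300), so I'll descend and grip.

drive_tool(
  targets=[
    [0,0,-0.9,0,0,0],
    [0,0,-0.9,0,0,0],
    [0,0,-0.6,0,0,0],
    [0,0,-0.33,0,0,0],
    [0,0,0,0,0,0],
  ],
)

```text
t: 3.08
eef_pos: [0.6355, -0.1333, 0.013]
ee_rot: [-3.141, -0.001, 3.014]
force: [0.3, 0.7, 0.5]
width: 0.0878
```

drive_tool(
  targets=[
    [0,0,0,0,0,0],
    [0,0,0,0,0,0],
    [0,0,0,0,0,0],
    [0,0,0,0,0,0],
    [0,0,0,0,0,0],
  ],
  claw=0,
  newtons=30,
)

```text
t: 3.7
eef_pos: [0.6361, -0.1326, 0.0135]
ee_rot: [3.142, 0.0, 3.014]
force: [-0.5, 2.6, 1.5]
width: 0.043
```

drive_tool(
  targets=[
    [0,0,0,0,0,0],
    [0,0,0,0,0,0],
    [0,0,0,0,0,0],
  ],
)

```text
t: 4.08
eef_pos: [0.6362, -0.1326, 0.0135]
ee_rot: [3.141, 0.0, 3.014]
force: [-0.3, 1.9, 1.2]
width: 0.0357
```

drive_tool(
  targets=[
    [0,0,0.5,0,0,0],
    [0,0,0.9,0,0,0],
    [0,0,0.9,0,0,0],
    [0,0,0,0,0,0],
  ],
)

```text
t: 4.58
eef_pos: [0.6379, -0.1329, 0.1085]
ee_rot: [3.141, 0.005, 3.015]
force: [0.3, -0.4, -0.7]
width: 0.0359
```

drive_tool(
  targets=[
    [-0.46,-0.855,0,0,0,0.17],
    [-0.46,-0.855,0,0,0,0.17],
    [-0.46,-0.855,0,0,0,0.17],
    [-0.46,-0.855,0,0,0,0.17],
    [-0.46,-0.855,0,0,0,0.17],
  ],
)

```text
t: 5.2
eef_pos: [0.5426, -0.3045, 0.1041]
ee_rot: [3.141, -0.002, 3.104]
force: [-0.5, 0.4, -0.1]
width: 0.0356
```

drive_tool(
  targets=[
    [-0.46,-0.855,0,0,0,0],
    [-0.46,-0.855,0,0,0,0],
    [0,0,0,0,0,0],
    [0,0,0,0,0,0],
  ],
)

```text
t: 5.7
eef_pos: [0.5067, -0.3719, 0.1044]
ee_rot: [3.141, -0.001, 3.103]
force: [0.6, 0.7, 0.1]
width: 0.0355
```

drive_tool(
  targets=[
    [0.06,0,-0.8,0,0,0],
    [0,0,-0.8,0,0,0],
    [0,0,-0.35,0,0,0],
    [0,0,-0.18,0,0,0],
    [0,0,0,0,0,0],
  ],
)

```text
t: 6.32
eef_pos: [0.5101, -0.3719, 0.0204]
ee_rot: [-3.141, 0.0, 3.104]
force: [0.3, 0.7, -1.3]
width: 0.0359
```

drive_tool(
  targets=[
    [0,0,-0.06,0,0,0],
    [0,0,0,0,0,0],
  ],
)

```text
t: 6.58
eef_pos: [0.51, -0.3722, 0.0184]
ee_rot: [-3.141, 0.001, 3.103]
force: [0.1, 0.4, -1.2]
width: 0.0355
```

drive_tool(
  targets=[
    [0,0,0,0,0,0],
    [0,0,0,0,0,0],
    [0,0,0,0,0,0],
  ],
  claw=0.65,
)

```text
t: 6.95
eef_pos: [0.5098, -0.3721, 0.0179]
ee_rot: [-3.142, 0.0, 3.103]
force: [-0.2, -0.6, 0.5]
width: 0.0556
```

drive_tool(
  targets=[
    [0,0,0.6,0,0,0],
    [0,0,0.9,0,0,0],
    [0,0,0.9,0,0,0],
    [0,0,0,0,0,0],
  ],
)

```text
t: 7.45
eef_pos: [0.5116, -0.373, 0.1173]
ee_rot: [-3.139, 0.006, 3.104]
force: [0.4, 0.3, -0.9]
width: 0.0567
```

drive_tool(
  targets=[
    [-0.08,0.953,0,0,0,0],
    [-0.08,0.953,0,0,0,0],
    [-0.08,0.953,0,0,0,0],
    [-0.08,0.953,0,0,0,0],
    [-0.08,0.953,0,0,0,0],
  ],
)

```text
t: 8.07
eef_pos: [0.4931, -0.1803, 0.1131]
ee_rot: [3.141, -0.001, 3.103]
force: [0.3, -0.4, 0.7]
width: 0.057
```

drive_tool(
  targets=[
    [-0.08,0.953,0,0,0,0],
    [-0.08,0.953,0,0,0,0],
    [-0.08,0.953,0,0,0,0],
    [-0.08,0.953,0,0,0,0],
    [-0.08,0.953,0,0,0,0],
  ],
)

```text
t: 8.7
eef_pos: [0.4771, 0.0102, 0.1133]
ee_rot: [-3.141, -0.001, 3.103]
force: [-0.4, 0.2, 0.5]
width: 0.0566
```

drive_tool(
  targets=[
    [0,0,-0.3,0,0,0],
    [0,0,0,0,0,0],
  ],
)

```text
t: 8.95
eef_pos: [0.4766, 0.0088, 0.1005]
ee_rot: [-3.141, -0.003, 3.104]
force: [-0.1, -1.8, 0.2]
width: 0.057
```

```bash
python3 - <<'E'
from h import *
im,d=arm.grab_frame("scene"); 
a=im[:,:,::-1]; cv2.imwrite("pics/s2.png",a)
im,d=arm.grab_frame("top"); P=cloud(d,"top"); Q=P[235:320,440:520]
m=(Q[:,:,2]>0.033)&(Q[:,:,2]<0.06); T=Q[m]; print(len(T), T.mean(0) if len(T) else '', cv2.minAreaRect((T[:,:2]*1000).astype(np.float32)), np.percentile(T[:,2],[5,50,95]))
r=[(Q[:,:,2]>0.009)&(Q[:,:,2]<0.02)]
E
```

```text
1126 [ 0.51052525 -0.3712511   0.03987304] ((511.2544250488281, -372.2298583984375), (38.22869110107422, 140.49403381347656), 87.3228759765625) [0.03580807 0.03984885 0.04369524]
```

View pics/s2.png

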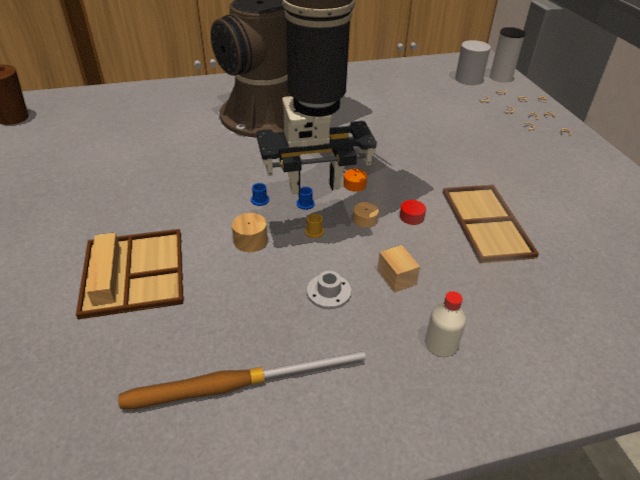

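The blank lies in the long compartment at (102,268), with its top at 40 mm as expected. The brass cup at (315,226) is below the gripper, so I'll descend.

drive_tool(
  targets=[
    [0.06,0,-0.9,0,0,0],
    [0,0,-0.7,0,0,0],
    [0,0,-0.45,0,0,0],
    [0,0,-0.22,0,0,0],
    [0,0,0,0,0,0],
  ],
)

```text
t: 9.68
eef_pos: [0.48, 0.0085, 0.0107]
ee_rot: [-3.141, -0.001, 3.103]
force: [-0.4, 0.2, -0.2]
width: 0.0571
```

drive_tool(
  targets=[
    [0,0,0,0,0,0],
    [0,0,0,0,0,0],
    [0,0,0,0,0,0],
    [0,0,0,0,0,0],
    [0,0,0,0,0,0],
  ],
  claw=0,
  newtons=20,
)

```text
t: 10.3
eef_pos: [0.4804, 0.0093, 0.0114]
ee_rot: [3.141, 0.001, 3.104]
force: [-1.4, 0.4, 5.8]
width: 0.0299
```

drive_tool(
  targets=[
    [0,0,0.5,0,0,0],
    [0,0,0.9,0,0,0],
    [0,0,0.9,0,0,0],
    [0.267,-0.949,0,0,0,0],
    [0.267,-0.949,0,0,0,0],
  ],
)

```text
t: 10.92
eef_pos: [0.5019, -0.0671, 0.1036]
ee_rot: [3.141, 0.001, 3.105]
force: [1.0, 0.5, -1.0]
width: 0.0302
```

drive_tool(
  targets=[
    [0.267,-0.949,0,0,0,0],
    [0.267,-0.949,0,0,0,0],
    [0.267,-0.949,0,0,0,0],
    [0.267,-0.949,0,0,0,0],
    [0.267,-0.949,0,0,0,0],
  ],
)

```text
t: 11.55
eef_pos: [0.5549, -0.2577, 0.1025]
ee_rot: [3.141, -0.001, 3.103]
force: [0.4, 0.2, -0.4]
width: 0.0301
```

drive_tool(
  targets=[
    [0.267,-0.949,0,0,0,0],
    [0,0,0,0,0,0],
    [0,0,0,0,0,0],
  ],
)

```text
t: 11.92
eef_pos: [0.5649, -0.2944, 0.1023]
ee_rot: [3.141, -0.001, 3.103]
force: [-0.2, 0.3, -1.3]
width: 0.0299
```

drive_tool(
  targets=[
    [0,0,-0.8,0,0,0],
    [0,0,-0.8,0,0,0],
    [0,0,-0.35,0,0,0],
    [0,0,-0.18,0,0,0],
    [0,0,0,0,0,0],
  ],
)

```text
t: 12.55
eef_pos: [0.5658, -0.2944, 0.0181]
ee_rot: [-3.141, 0.0, 3.104]
force: [0.4, -0.1, -1.7]
width: 0.0301
```

drive_tool(
  targets=[
    [0,0,-0.05,0,0,0],
    [0,0,0,0,0,0],
  ],
)

```text
t: 12.8
eef_pos: [0.5659, -0.2946, 0.0164]
ee_rot: [-3.141, 0.001, 3.103]
force: [0.3, 0.8, -0.5]
width: 0.0296
```

drive_tool(
  targets=[
    [0,0,0,0,0,0],
    [0,0,0,0,0,0],
    [0,0,0,0,0,0],
  ],
  claw=0.5,
)

```text
t: 13.18
eef_pos: [0.5656, -0.2946, 0.0159]
ee_rot: [-3.142, 0.0, 3.103]
force: [0.3, 0.5, -0.7]
width: 0.0434
```

drive_tool(
  targets=[
    [0,0,0.6,0,0,0],
    [0,0,0.9,0,0,0],
    [0,0,0.9,0,0,0],
    [0,0,0,0,0,0],
  ],
)

```text
t: 13.68
eef_pos: [0.5676, -0.2952, 0.1153]
ee_rot: [-3.14, 0.006, 3.104]
force: [0.6, 0.4, -0.6]
width: 0.0438
```

drive_tool(
  targets=[
    [-0.228,0.935,0,0,0,0],
    [-0.228,0.935,0,0,0,0],
    [-0.228,0.935,0,0,0,0],
    [-0.228,0.935,0,0,0,0],
    [-0.228,0.935,0,0,0,0],
  ],
  claw=0.75,
)

```text
t: 14.3
eef_pos: [0.5191, -0.1064, 0.1111]
ee_rot: [-3.142, -0.001, 3.103]
force: [0.6, 0.9, 0.2]
width: 0.0654
```

drive_tool(
  targets=[
    [-0.228,0.935,0,0,0,0],
    [-0.228,0.935,0,0,0,0],
    [-0.228,0.935,0,0,0,0],
    [-0.228,0.935,0,0,0,0],
    [-0.228,0.935,0,0,0,0],
  ],
)

```text
t: 14.92
eef_pos: [0.4736, 0.0805, 0.1113]
ee_rot: [-3.141, -0.001, 3.103]
force: [0.6, 0.0, -0.5]
width: 0.0655
```

drive_tool(
  targets=[
    [-0.228,0.935,0,0,0,0],
    [0,0,0,0,0,0],
    [0,0,0,0,0,0],
  ],
)

```text
t: 15.3
eef_pos: [0.4648, 0.1166, 0.1113]
ee_rot: [-3.141, -0.001, 3.104]
force: [0.6, -0.3, 0.2]
width: 0.0653
```

```bash
python3 - <<'E'
from h import *
im,d=arm.grab_frame("scene"); cv2.imwrite("pics/s3.png",im[:,:,::-1])
im,d=arm.grab_frame("top"); P=cloud(d,"top"); Q=P[235:320,435:478]
m=(Q[:,:,2]>0.03)&(Q[:,:,2]<0.06); T=Q[m]; print(len(T), T.mean(0), cv2.minAreaRect((T[:,:2]*1000).astype(np.float32)), np.percentile(T[:,2],[5,50,95]))
E
```

```text
71 [ 0.56487556 -0.29378318  0.0364528 ] ((564.4866943359375, -293.71697998046875), (28.98202133178711, 28.236265182495117), 42.481468200683594) [0.03144571 0.03663099 0.04057046]
```

View pics/s3.png

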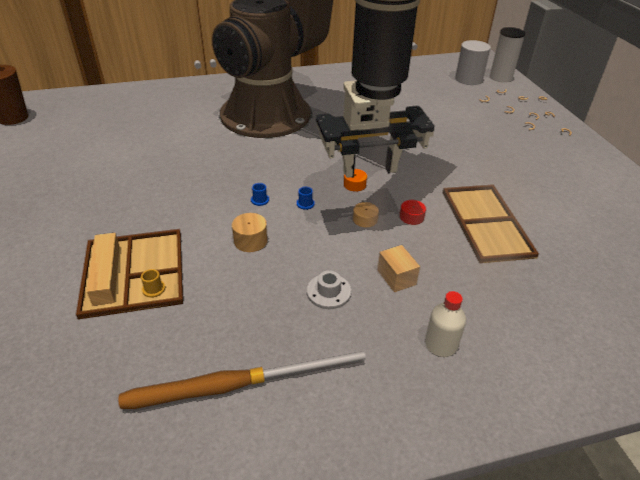

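The cup stands upright at (151,282) in the smallest compartment. The pale base disc at (366,215) is below the gripper, so I'll descend to TCP z ≈ 0.010.

drive_tool(
  targets=[
    [0.05,0,-0.9,0,0,0],
    [0,0,-0.9,0,0,0],
    [0,0,-0.5,0,0,0],
    [0,0,-0.25,0,0,0],
    [0,0,0,0,0,0],
  ],
)

```text
t: 16.02
eef_pos: [0.4672, 0.1162, 0.0094]
ee_rot: [-3.141, -0.001, 3.103]
force: [0.6, -0.4, -0.5]
width: 0.0658
```

drive_tool(
  targets=[
    [0,0,0,0,0,0],
    [0,0,0,0,0,0],
    [0,0,0,0,0,0],
    [0,0,0,0,0,0],
  ],
  claw=0,
  newtons=25,
)

```text
t: 16.52
eef_pos: [0.4677, 0.1172, 0.0105]
ee_rot: [3.141, 0.001, 3.104]
force: [-0.4, -0.4, 6.9]
width: 0.0494
```

drive_tool(
  targets=[
    [0,0,0.5,0,0,0],
    [0,0,0.9,0,0,0],
    [0,0,0.9,0,0,0],
    [0.023,-0.927,0,0,0,0],
    [0.023,-0.927,0,0,0,0],
  ],
)

```text
t: 17.15
eef_pos: [0.4692, 0.0424, 0.1025]
ee_rot: [3.141, 0.001, 3.105]
force: [-0.2, 0.1, -0.4]
width: 0.0495
```

drive_tool(
  targets=[
    [0.023,-0.927,0,0,0,0],
    [0.023,-0.927,0,0,0,0],
    [0.023,-0.927,0,0,0,0],
    [0.023,-0.927,0,0,0,0],
    [0.023,-0.927,0,0,0,0],
  ],
)

```text
t: 17.77
eef_pos: [0.4736, -0.1438, 0.1019]
ee_rot: [3.141, 0.0, 3.104]
force: [0.3, -0.2, 0.1]
width: 0.0493
```

drive_tool(
  targets=[
    [0.023,-0.927,0,0,0,0],
    [0.023,-0.927,0,0,0,0],
    [0.023,-0.927,0,0,0,0],
    [0.023,-0.927,0,0,0,0],
    [0,0,0,0,0,0],
  ],
)

```text
t: 18.4
eef_pos: [0.477, -0.2929, 0.1014]
ee_rot: [-3.142, -0.0, 3.101]
force: [-0.2, -0.7, -0.7]
width: 0.049
```

drive_tool(
  targets=[
    [0,0.04,-0.8,0,0,0],
    [0,0,-0.8,0,0,0],
    [0,0,-0.35,0,0,0],
    [0,0,-0.18,0,0,0],
    [0,0,0,0,0,0],
  ],
)

```text
t: 19.02
eef_pos: [0.4777, -0.2893, 0.0168]
ee_rot: [-3.141, 0.0, 3.104]
force: [0.4, 0.5, -0.8]
width: 0.0492
```

drive_tool(
  targets=[
    [0,-0.03,-0.05,0,0,0],
    [0,0,0,0,0,0],
  ],
)

```text
t: 19.27
eef_pos: [0.4777, -0.2908, 0.0151]
ee_rot: [-3.141, 0.001, 3.103]
force: [0.5, 0.5, -0.0]
width: 0.0491
```

drive_tool(
  targets=[
    [0,0,0,0,0,0],
    [0,0,0,0,0,0],
    [0,0,0,0,0,0],
  ],
  claw=0.68,
)

```text
t: 19.65
eef_pos: [0.4774, -0.2907, 0.0147]
ee_rot: [-3.142, 0.0, 3.103]
force: [-0.9, -0.5, -0.5]
width: 0.0594
```

drive_tool(
  targets=[
    [0,0,0.6,0,0,0],
    [0,0,0.9,0,0,0],
    [0,0,0.9,0,0,0],
    [0,0,0,0,0,0],
  ],
)

```text
t: 20.15
eef_pos: [0.4793, -0.2913, 0.1137]
ee_rot: [-3.14, 0.006, 3.104]
force: [-0.2, 0.6, -0.7]
width: 0.0595
```

drive_tool(
  targets=[
    [0,0.88,0,0,0,0],
    [0,0.88,0,0,0,0],
    [0,0.88,0,0,0,0],
    [0,0.88,0,0,0,0],
    [0,0.88,0,0,0,0],
  ],
  claw=1,
)

```text
t: 20.78
eef_pos: [0.4768, -0.1136, 0.1099]
ee_rot: [-3.142, -0.001, 3.103]
force: [0.2, 0.4, 0.3]
width: 0.088
```

drive_tool(
  targets=[
    [0,0,0,0,0,0],
    [0,0,0,0,0,0],
    [0,0,0,0,0,0],
  ],
)

```text
t: 21.15
eef_pos: [0.4771, -0.1152, 0.1103]
ee_rot: [-3.141, -0.001, 3.103]
force: [0.7, 0.3, -0.2]
width: 0.0877
```

```bash
python3 - <<'E'
from h import *
im,d=arm.grab_frame("scene"); cv2.imwrite("pics/s4.png",im[:,:,::-1])
im,d=arm.grab_frame("top"); P=cloud(d,"top"); 
cv2.imwrite("pics/t4.png",im[:,:,::-1])
Q=P[270:318,435:480]
m=(Q[:,:,2]>0.024)&(Q[:,:,2]<0.06); T=Q[m]; print(len(T), T.mean(0), cv2.minAreaRect((T[:,:2]*1000).astype(np.float32)), np.percentile(T[:,2],[5,50,95]))
E
```

```text
305 [ 0.47796202 -0.29586143  0.02990535] ((478.38275146484375, -297.5777282714844), (49.20766830444336, 34.8726921081543), 9.941863059997559) [0.0264422  0.02973967 0.03352905]
```

View pics/s4.png

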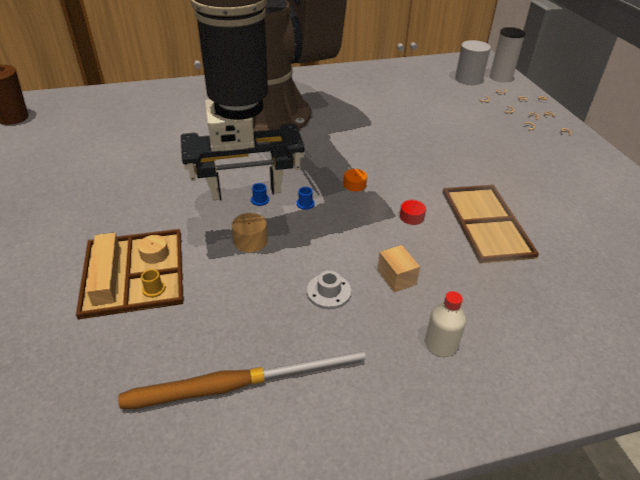

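The base disc lies flat at (152,249) with its top at 30 mm. The bowl blank at (250,233) is under the gripper, so I'll descend to z ≈ 0.014.

drive_tool(
  targets=[
    [0,0,-0.8,0,0,0],
    [0,0,-0.8,0,0,0],
    [0,0,-0.55,0,0,0],
    [0,0,-0.25,0,0,0],
    [0,0,0,0,0,0],
  ],
)

```text
t: 21.88
eef_pos: [0.4771, -0.115, 0.0142]
ee_rot: [-3.141, -0.001, 3.103]
force: [0.3, 0.1, 0.2]
width: 0.0877
```

drive_tool(
  targets=[
    [0,0,0,0,0,0],
    [0,0,0,0,0,0],
    [0,0,0,0,0,0],
    [0,0,0,0,0,0],
    [0,0,0,0,0,0],
  ],
  claw=0,
  newtons=30,
)

```text
t: 22.5
eef_pos: [0.4777, -0.1146, 0.0152]
ee_rot: [3.142, 0.001, 3.104]
force: [-0.8, 0.7, 6.3]
width: 0.0632
```

drive_tool(
  targets=[
    [0,0,0.5,0,0,0],
    [0,0,0.9,0,0,0],
    [0,0,0.9,0,0,0],
    [0.01,0.977,0,0,0,0],
    [0.01,0.977,0,0,0,0],
  ],
)

```text
t: 23.12
eef_pos: [0.478, -0.0358, 0.107]
ee_rot: [3.141, 0.001, 3.102]
force: [1.4, -0.9, -1.0]
width: 0.0634
```

drive_tool(
  targets=[
    [0.01,0.977,0,0,0,-0.15],
    [0.01,0.977,0,0,0,-0.15],
    [0.01,0.977,0,0,0,-0.15],
    [0.01,0.977,0,0,0,-0.15],
    [0.01,0.977,0,0,0,-0.15],
  ],
)

```text
t: 23.75
eef_pos: [0.4797, 0.1602, 0.1065]
ee_rot: [-3.142, -0.0, 3.024]
force: [0.6, -0.2, -1.2]
width: 0.064
```

drive_tool(
  targets=[
    [0.01,0.977,0,0,0,0],
    [0.01,0.977,0,0,0,0],
    [0.01,0.977,0,0,0,0],
    [0.01,0.977,0,0,0,0],
    [0.01,0.977,0,0,0,0],
  ],
)

```text
t: 24.38
eef_pos: [0.4817, 0.3554, 0.1063]
ee_rot: [-3.141, -0.0, 3.025]
force: [0.1, -0.6, -0.8]
width: 0.0636
```

drive_tool(
  targets=[
    [0,0,0,0,0,0],
    [0,0,0,0,0,0],
  ],
)

```text
t: 24.62
eef_pos: [0.4816, 0.3538, 0.106]
ee_rot: [-3.14, -0.001, 3.025]
force: [0.4, -1.1, -1.7]
width: 0.0636
```

drive_tool(
  targets=[
    [0,0,-0.8,0,0,0],
    [0,0,-0.8,0,0,0],
    [0,0,-0.35,0,0,0],
    [0,0,-0.18,0,0,0],
    [0,0,0,0,0,0],
  ],
)

```text
t: 25.25
eef_pos: [0.4824, 0.3543, 0.0217]
ee_rot: [3.141, 0.0, 3.025]
force: [-0.2, -0.3, -0.8]
width: 0.0637
```

drive_tool(
  targets=[
    [0,0,-0.05,0,0,0],
    [0,0,0,0,0,0],
  ],
)

```text
t: 25.5
eef_pos: [0.4823, 0.3546, 0.02]
ee_rot: [3.141, 0.001, 3.025]
force: [-0.8, 0.2, -0.9]
width: 0.0637
```

drive_tool(
  targets=[
    [0,0,0,0,0,0],
    [0,0,0,0,0,0],
    [0,0,0,0,0,0],
  ],
  claw=0.88,
)

```text
t: 25.88
eef_pos: [0.4822, 0.3544, 0.0195]
ee_rot: [3.141, 0.0, 3.025]
force: [0.7, 0.6, -0.6]
width: 0.0768
```

drive_tool(
  targets=[
    [0,0,0.6,0,0,0],
    [0,0,0.9,0,0,0],
    [0,0,0.9,0,0,0],
    [0,0,0,0,0,0],
  ],
)

```text
t: 26.38
eef_pos: [0.4835, 0.3559, 0.1187]
ee_rot: [3.137, 0.003, 3.025]
force: [0.8, 0.4, 0.2]
width: 0.0771
```

drive_tool(
  targets=[
    [0.39,-0.91,0,0,0,0],
    [0.39,-0.91,0,0,0,0],
    [0.39,-0.91,0,0,0,0],
    [0.39,-0.91,0,0,0,0],
    [0.39,-0.91,0,0,0,0],
  ],
  claw=0.75,
)

```text
t: 27.0
eef_pos: [0.5601, 0.171, 0.1147]
ee_rot: [-3.141, -0.001, 3.025]
force: [0.3, 0.9, 0.3]
width: 0.0656
```

drive_tool(
  targets=[
    [0.39,-0.91,0,0,0,0],
    [0.39,-0.91,0,0,0,0],
    [0.39,-0.91,0,0,0,0],
    [0.39,-0.91,0,0,0,0],
    [0.39,-0.91,0,0,0,0],
  ],
)

```text
t: 27.62
eef_pos: [0.6381, -0.0109, 0.1145]
ee_rot: [-3.141, -0.001, 3.025]
force: [0.3, -0.3, 0.5]
width: 0.0658
```

drive_tool(
  targets=[
    [0,0,0,0,0,0],
    [0,0,0,0,0,0],
  ],
)

```text
t: 27.88
eef_pos: [0.6376, -0.0098, 0.1146]
ee_rot: [-3.141, -0.001, 3.024]
force: [-0.1, 0.5, -0.2]
width: 0.0659
```

```bash
python3 - <<'E'
from h import *
im,d=arm.grab_frame("scene"); cv2.imwrite("pics/s5.png",im[:,:,::-1])
im,d=arm.grab_frame("top"); P=cloud(d,"top"); 
Q=P[265:325,145:205]
m=(Q[:,:,2]>0.04)&(Q[:,:,2]<0.07); T=Q[m]; print(len(T), T.mean(0), cv2.minAreaRect((T[:,:2]*1000).astype(np.float32)), np.percentile(T[:,2],[5,50,95]))
E
```

```text
87 [0.48956862 0.37570731 0.04723306] ((489.339111328125, 377.5649108886719), (16.837867736816406, 39.346649169921875), 86.74336242675781) [0.04393608 0.04709055 0.05110812]
```

View pics/s5.png

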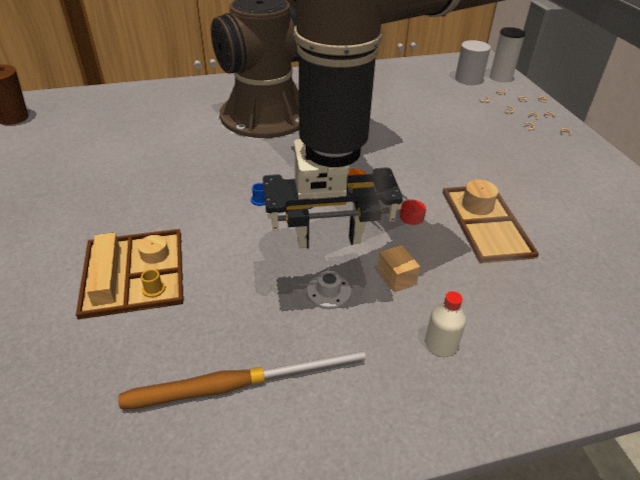

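The bowl blank sits in its compartment at (480,197). Next is the faceplate hub at (329,283): descend to z ≈ 0.0125, above the flange.

drive_tool(
  targets=[
    [0.03,0.06,-0.9,0,0,0],
    [0,0,-0.8,0,0,0],
    [0,0,-0.5,0,0,0],
    [0,0,-0.3,0,0,0],
    [0,0,0,0,0,0],
  ],
)

```text
t: 28.6
eef_pos: [0.6389, -0.0068, 0.0148]
ee_rot: [-3.141, -0.001, 3.026]
force: [-0.2, -0.9, -0.8]
width: 0.066
```

drive_tool(
  targets=[
    [0,0,0,0,0,0],
    [0,0,0,0,0,0],
    [0,0,0,0,0,0],
    [0,0,0,0,0,0],
    [0,0,0,0,0,0],
  ],
  claw=0,
  newtons=45,
)

```text
t: 29.22
eef_pos: [0.6397, -0.0072, 0.016]
ee_rot: [3.141, 0.001, 3.025]
force: [-1.1, 2.2, 5.8]
width: 0.0389
```

drive_tool(
  targets=[
    [0,0,0.4,0,0,0],
    [0,0,0.8,0,0,0],
    [0,0,0.9,0,0,0],
    [0,0,0.3,0,0,0],
    [0,0,0,0,0,0],
  ],
)

```text
t: 29.85
eef_pos: [0.6392, -0.0072, 0.1116]
ee_rot: [3.141, 0.001, 3.025]
force: [0.0, -0.3, -5.1]
width: 0.0387
```

drive_tool(
  targets=[
    [-0.149,0.97,0,0,0,0],
    [-0.149,0.97,0,0,0,0],
    [-0.149,0.97,0,0,0,0],
    [-0.149,0.97,0,0,0,0],
    [-0.149,0.97,0,0,0,0],
  ],
)

```text
t: 30.48
eef_pos: [0.608, 0.1874, 0.109]
ee_rot: [-3.14, -0.003, 3.024]
force: [1.1, 0.0, -4.6]
width: 0.0394
```

drive_tool(
  targets=[
    [-0.149,0.97,0,0,0,0],
    [-0.149,0.97,0,0,0,0],
    [-0.149,0.97,0,0,0,0],
    [-0.149,0.97,0,0,0,0],
    [0,0,0,0,0,0],
  ],
)

```text
t: 31.1
eef_pos: [0.5842, 0.344, 0.1087]
ee_rot: [-3.14, -0.002, 3.027]
force: [-0.9, -0.9, -4.8]
width: 0.0391
```

drive_tool(
  targets=[
    [0,0,0,0,0,0],
    [0,0,0,0,0,0],
  ],
)

```text
t: 31.35
eef_pos: [0.5855, 0.3407, 0.1104]
ee_rot: [-3.14, -0.001, 3.024]
force: [0.2, -0.5, -4.3]
width: 0.039
```

```bash
python3 - <<'E'
from h import *
im,d=arm.grab_frame("scene"); cv2.imwrite("pics/s6.png",im[:,:,::-1])
E
```

```text
(no output)
```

View pics/s6.png

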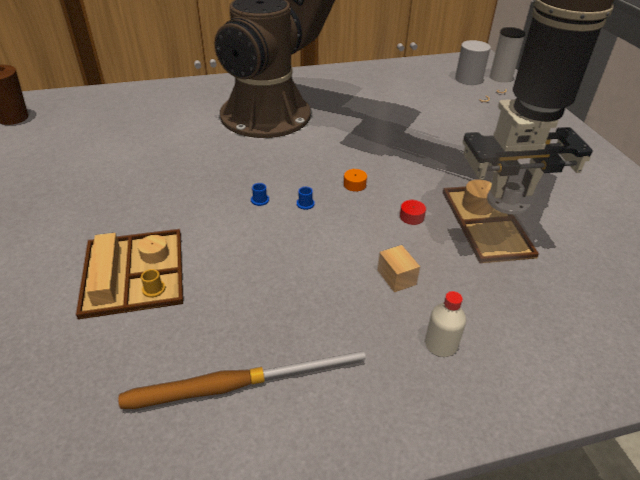

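The faceplate hangs level at (510,197) over the free compartment, so I'll lower it.

drive_tool(
  targets=[
    [0.02,0.03,-0.8,0,0,0],
    [0,0,-0.8,0,0,0],
    [0,0,-0.4,0,0,0],
    [0,0,-0.18,0,0,0],
    [0,0,0,0,0,0],
  ],
)

```text
t: 32.02
eef_pos: [0.5868, 0.3431, 0.0245]
ee_rot: [3.141, 0.0, 3.025]
force: [0.0, 0.5, -4.6]
width: 0.0392
```

drive_tool(
  targets=[
    [0,0,-0.06,0,0,0],
    [0,0,0,0,0,0],
  ],
)

```text
t: 32.28
eef_pos: [0.5868, 0.3435, 0.0225]
ee_rot: [3.141, 0.001, 3.025]
force: [-0.2, -0.4, -5.1]
width: 0.039
```

drive_tool(
  targets=[
    [0,0,-0.05,0,0,0],
    [0,0,0,0,0,0],
  ],
)

```text
t: 32.52
eef_pos: [0.5867, 0.3434, 0.0201]
ee_rot: [3.141, 0.0, 3.025]
force: [-1.2, -0.2, -3.8]
width: 0.0394
```

drive_tool(
  targets=[
    [0,0,0,0,0,0],
    [0,0,0,0,0,0],
    [0,0,0,0,0,0],
  ],
  claw=0.65,
)

```text
t: 32.9
eef_pos: [0.5868, 0.3433, 0.0202]
ee_rot: [3.141, 0.001, 3.025]
force: [0.2, 0.7, -0.8]
width: 0.0562
```

drive_tool(
  targets=[
    [0,0,0.6,0,0,0],
    [0,0,0.9,0,0,0],
    [0,0,0.9,0,0,0],
    [0,0,0.5,0,0,0],
    [0,0,0.5,0,0,0],
  ],
)

```text
t: 33.52
eef_pos: [0.5866, 0.3432, 0.157]
ee_rot: [3.141, 0.001, 3.025]
force: [0.3, -0.4, -1.5]
width: 0.0572
```

drive_tool(
  targets=[
    [-0.1,-0.95,0.2,0,0,0],
    [-0.1,-0.95,0.2,0,0,0],
    [-0.1,-0.95,0.2,0,0,0],
    [-0.1,-0.95,0.2,0,0,0],
    [-0.1,-0.95,0.2,0,0,0],
  ],
)

```text
t: 34.15
eef_pos: [0.5663, 0.1519, 0.1964]
ee_rot: [3.141, 0.001, 3.025]
force: [1.1, 0.6, -0.2]
width: 0.0571
```

drive_tool(
  targets=[
    [-0.5,-0.8,0.2,0,0,0],
    [-0.5,-0.8,0.2,0,0,0],
    [-0.5,-0.5,0,0,0,0],
    [0,0,0,0,0,0],
    [0,0,0,0,0,0],
  ],
)

```text
t: 34.78
eef_pos: [0.5069, 0.0693, 0.2122]
ee_rot: [3.141, 0.001, 3.025]
force: [0.2, 0.6, 0.2]
width: 0.0571
```

```bash
python3 - <<'E'
from h import *
im,d=arm.grab_frame("top"); cv2.imwrite("pics/t7.png",im[:,:,::-1]); np.save("topd0.npy",d); np.save("topi0.npy",im)
P=cloud(d,"top")
im2,_=arm.grab_frame("scene"); cv2.imwrite("pics/s7.png",im2[:,:,::-1])
B=((.5336,.3482),np.radians(-6.7)); C=((.5124,-.3283),np.radians(-2.1))
for n,(o,a),(x,y),h in [("stem",C,(0,-.044),.04),("base",C,(-.036,.036),.03),("cup",C,(.052,.036),.038),("bowl",B,(-.053,0),.048),("face",B,(.053,0),.038)]:
    c,s=np.cos(a),np.sin(a); X=P[:,:,0]-o[0]; Y=P[:,:,1]-o[1]; tx=c*X+s*Y; ty=-s*X+c*Y; z=P[:,:,2]
    m=(abs(tx-x)<(.085 if n=="stem" else .047))&(abs(ty-y)<.047)&(abs(z-h)<.007)
    r=cv2.minAreaRect(np.stack([tx[m],ty[m]],1).astype(np.float32)*1000); print(n,m.sum(),np.round(r[0],1),np.round(r[1],1),round(r[2],1),"z",np.median(z[m]).round(4),"exp",h)
E
python3 m.py | grep -E "rect|offcut|glue|gouge"
```

```text
stem 1120 [  0.3 -43.5] [ 37.9 140.1] 89.4 z 0.0398 exp 0.04
base 410 [-36.4  36.9] [48.7 48.5] 59.2 z 0.03 exp 0.03
cup 67 [50.2 36.3] [28.  28.6] 43.8 z 0.0368 exp 0.038
bowl 167 [-33.9  12.1] [18.4 56.8] 36.5 z 0.0482 exp 0.048
face 252 [52.7 -0.4] [38.  37.2] 19.4 z 0.0379 exp 0.038
L offcut_mid 0.72 [0.631 0.12  0.024] [275. 225.]
L offcut_mid 0.58 [ 0.565 -0.297  0.023] [462. 250.]
L glue_bottle_mid 0.61 [0.785 0.135 0.056] [265. 155.]
L gouge_mid 0.67 [ 0.783 -0.164  0.013] [399. 157.]
[267. 156.] n 563 ztop 0.1109 rect [785.4 133.6] [23.  22.9] 71.4 mean [0.7853 0.1337 0.1095]
[413. 156.] n 1447 ztop 0.0316 rect [ 781.7 -178. ] [327.5  25.9] 88.8 mean [ 0.7801 -0.2447  0.0288]
[276. 223.] n 550 ztop 0.0491 rect [632.6 118.5] [60.1 45.7] 10.8 mean [0.6352 0.1178 0.0462]
[174. 252.] n 617 ztop 0.0154 rect [555.9 345.4] [113.9 173.3] 83.8 mean [0.577  0.3524 0.0122]
[179. 248.] n 858 ztop 0.0398 rect [586.  341.9] [37.9 36.2] 89.9 mean [0.5859 0.342  0.038 ]
[487. 274.] n 2657 ztop 0.0426 rect [ 511.1 -371.7] [ 37.4 139.9] 87.9 mean [ 0.5102 -0.3718  0.0402]
[461. 251.] n 224 ztop 0.04 rect [ 563.9 -293.9] [28.  28.6] 41.7 mean [ 0.5646 -0.2946  0.038 ]
[461. 290.] n 459 ztop 0.0335 rect [ 477.1 -289.9] [48.6 47.9] 53.9 mean [ 0.477  -0.2904  0.0305]
[164. 286.] n 177 ztop 0.0515 rect [501.3 364.2] [18.4 56.8] 29.8 mean [0.5    0.3633 0.0487]
[325. 332.] n 156 ztop 0.0366 rect [390.7  12. ] [26.4 28.2] 88.8 mean [0.39   0.0125 0.0343]
[366. 347.] n 165 ztop 0.0357 rect [356.6 -76.7] [28.  27.5] 54.2 mean [ 0.3561 -0.0769  0.0334]
[272. 352.] n 427 ztop 0.0293 rect [349.7 131.1] [46.9 48.3] 89.7 mean [0.3496 0.1312 0.0262]
```

View pics/t7.png

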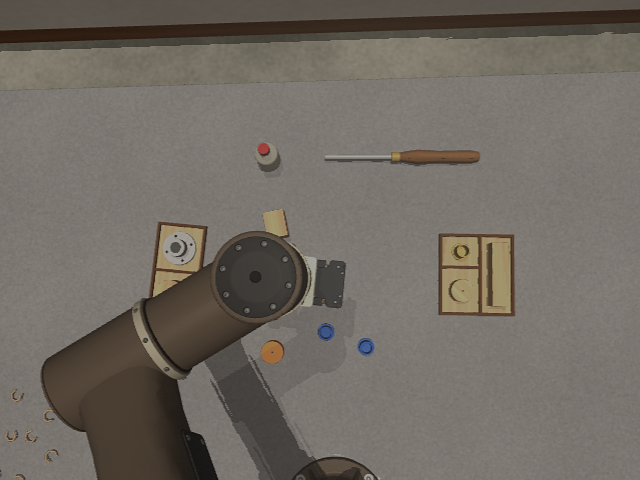

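View pics/s7.png

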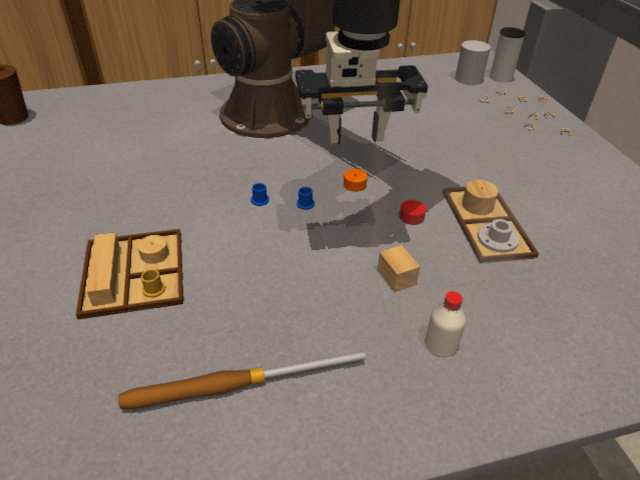

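Four items check out. The bowl blank at top (165,285) is hidden by the arm, so I'll move aside and measure it.

drive_tool(
  targets=[
    [0,-0.95,0.2,0,0,0],
    [0,-0.95,0.2,0,0,0],
    [0,-0.95,0.2,0,0,0],
    [0,-0.95,0,0,0,0],
    [0,-0.95,0,0,0,0],
  ],
)

```text
t: 36.0
eef_pos: [0.5065, -0.1221, 0.236]
ee_rot: [3.141, 0.001, 3.025]
force: [0.8, -0.2, -0.2]
width: 0.0571
```

drive_tool(
  targets=[
    [0,0,0,0,0,0],
    [0,0,0,0,0,0],
    [0,0,0,0,0,0],
  ],
)

```text
t: 36.38
eef_pos: [0.5066, -0.1202, 0.2358]
ee_rot: [3.141, 0.0, 3.026]
force: [-1.6, -0.3, 0.9]
width: 0.0572
```

```bash
python3 - <<'E'
from h import *
im,d=arm.grab_frame("top"); P=cloud(d,"top")
o=(.5336,.3482);a=np.radians(-6.7);c,s=np.cos(a),np.sin(a); X=P[:,:,0]-o[0]; Y=P[:,:,1]-o[1]; tx=c*X+s*Y; ty=-s*X+c*Y; z=P[:,:,2]
for x,h in((-.053,.048),(.053,.038)):
    m=(abs(tx-x)<.047)&(abs(ty)<.047)&(abs(z-h)<.007)
    r=cv2.minAreaRect(np.stack([tx[m],ty[m]],1).astype(np.float32)*1000); print(m.sum(),r,np.median(z[m]))
E
```

```text
668 ((-51.87501907348633, -0.7294425964355469), (61.40901565551758, 63.93699645996094), 5.639580249786377) 0.04763020155732456
252 ((52.92649459838867, -0.3381614685058594), (36.21891403198242, 38.33992385864258), 6.241559982299805) 0.037535501957390194
```

```bash
python3 -c "
from station import arm
print(arm.job_done())"
```

```text
the job is handed in; nothing more can be done
None
```

Both kits are made up and the job is handed in at about 36 s of the 128 s allowed; no verdict was reported.

- **Candlestick kit:** the long blank, the pale smaller disc and the brass cup are each in their own compartment.
- **Bowl kit:** the larger disc is in the near compartment and the faceplate, hub up, in the far one.

**Last checks (top-camera depth):** all five parts are within 2 mm of their compartment centres. Their top heights are within about 1 mm of lying on the floor. The scene picture shows the cup and faceplate upright.

The offcut, glue bottle and gouge are where they were. The offcut and bottle measured within 1 mm of the start. The gouge's box centre came out about 6 mm different, but the network's point for its ferrule moved only about 3 mm, within its error.

**Disagreements:** the network put the candlestick tray and the blank 5–6 mm off in y from the depth measurement. I used the depth values, and the placings agreed with them. In the last network pass it also reported the cup as a second, lower-scored "offcut". I took this to be a false hit.

I left the orange and red discs and the blue cups alone.

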